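Clamp a circuit module and hold the test fixture's cam at full lift

ROBOT

A 6-joint arm with a two-finger parallel gripper is mounted at the origin on the work surface. World frame = base frame: x ahead of the robot, y to its left, z up, the work surface at z = 0. Lengths are in mm, angles in rad, forces in N, time in s.
With the tool pointing down it reaches from about 400 to 925 mm from the base axis. Payload 12.5 kg.
Tool frame: the origin (TCP) lies at the very end of the fingers, on their centre line; the grasp point (between the pads) lies 19 mm behind it; z points along the fingers, y is the line along which they close (so a half turn about z gives the same grasp; the last joint's range is limited). The gripper opens to 95 mm and grips with 3 to 60 N. Pads are 20 mm wide; open, the fingers measure 119 mm over their backs; the gripper's body (75 mm by 180 mm) begins 59 mm behind the grasp point.
Start: joints at [-1.251, 0.491, 1.559, -0, 1.092, -0.106], TCP at [258.18, -569.201, 214.661] pointing down, gripper open.
Joint ranges: [-3.1, 3.1], [-0.84, 2.19], [0.05, 2.79], [-1.13, 4.28], [0.06, 2.93], [-2.69, 2.69]. Speed limits (rad/s): [2.22, 2.22, 2.79, 3.14, 3.14, 3.14].

INTERFACE

Orientations are given as [roll, pitch, yaw] about the fixed x, y, z axes, in that order (R = Rz(yaw) Ry(pitch) Rx(roll)).
In Python, from cell import env, cams, readout, job gives the robot as it stands (env), with the cameras (cams), the readings (readout) and the job (job).
- The arm moves only by the shell command python3 steer.py, which reads ROWS from standard input. ROWS is a JSON list that holds a single list of rows (three levels of brackets), with 1 to 5 rows, each of 5 numbers: dx, dy, dz in normalised numbers (1 is 300 mm), then a turn about the tool's z in parts of the range, where 1.0 means pi/2 rad, then the opening from 0.0 (shut) to 1.0 (fully open); each row is the pose to reach, as a shift and turn from the pose commanded when the command began, along the tool's axes at that moment; what a row does not reach only later rows make up. A row lasts 1/12 s, in which the tool goes at most 41.7 mm and 0.125 rad, less where a joint would pass 70% of its speed; a pose out of reach is approached as far as the arm can. The fingers move at their own pace and stop on an object; the grip force is fixed at half the most. Time passes only in rows, so rows that do not move let the fingers close. It prints the time, the measured TCP pose, the force, the opening and the grip force at its end. Shift and turn numbers lie between -1 and 1, and a call with a number outside is refused. Input that does not fit is refused with a message, and nothing moves.
- readout.state(): the state, without advancing time (a new reading comes with each control period).
- cams.read_camera(name): name is "side" or "top" or "wrist"; returns (picture, depth): 420x560x3 uint8, red, green, blue; 420x560 float32, mm along the optical axis (not along the pixel's ray), 0 where there is no reading.
- cams.camera_info(name): a dict with "vertical_fov" (degrees; the focal length in pixels is half the picture's height over the tangent of half this angle, whatever the lens; pixels are square), "cx", "cy" (the principal point, pixels), "dist_coeffs" ([k1, k2, p1, p2, k3] as OpenCV has them; the pictures are not rectified), "origin" and "attitude" of the camera in the world. Camera axes: x right, y down, z forward; pixel columns grow to the right and rows downward; lengths in mm; the calibration is good to about 2 mm. A picture is of the moment at which its call begins: read the wrist's pose just before it. camera_info takes no time and is no camera call; for the wrist camera it gives the pose at the moment of the call.
- job.job_done(): hands the job in; it is judged then, once.
The state is a dict: "t": time; "joints": joint angles; "qvel": joint speeds; "tau": joint torques, N m; "eef_pos": TCP position; "tcp_rot": TCP orientation; "ft_force": force on the tool from outside, world axes, zero at the start; "moment": the same for the moment, N m; "opening": opening from 0.0 (shut) to 1.0 (fully open); "grip_force": force on a finger pad.
Only numpy, scipy, OpenCV 4.12 (cv2) and the standard library are available. Lean on these libraries where they do the work, as an engineer would, in place of code of your own. Each camera call takes 0.05 s, during which the arm holds its last target. There are 200 camera calls.

TASK

On the board test fixture, slide the yellow-tabbed jaw shut until it presses the green circuit module firmly against the fixed steel stop. Then swing the red-handled cam lever up to straight upright, its highest lift, so that the module is raised onto the probe pins, and hold it there: finish with the gripper still holding the lever, which springs back if let go. Leave the jaw shut and the other things on the bench where they are.

Things in the scene. Friction and masses are not known exactly. Their poses are not given: they have to be found in the camera images.
- fixture: Test fixture fixed to the bench. Dark base 220 (x) x 370 (y) x 20 mm, origin under its centre; x away from the robot, y left (frame used below, mm). On it a lifting deck (x -55..55, y -47..148, top at z 80 when down), at the rear a column (x 75..100, y -16..16) with an arm over the deck (x 25..100, z 128..142) carrying the probe bar; cam lever on the right.
- module: Loose green circuit module on the deck, flat box 80 (x) x 60 (y) x 10 mm, about 0.12 kg, finned heat sink up to 21 mm high on its front half, brass contact strip along its rear (+x) edge. Origin under its centre. It starts 3 to 17 mm left of the stop, nearly square; the jaw must push it right until it touches the stop.
- stop_face (a point): Middle of the face of the fixed steel stop on the deck (60 mm long in x, 22 mm high, 12 mm thick, to the right of the module). The face looks to +y and lies at fixture y = -30 mm. It rises with the deck; axes as the fixture's.
- jaw (a joint): Slide position of the jaw (m): 0 fully open, grows as it moves to fixture -y, towards module and stop. Starts between 0 and 0.012. Its sprung pad touches the clamped module at 0.045 with 2.5 N and yields 4 mm (6.5 N) until solid at 0.049; end of travel 0.060. Friction about 6 N: it stays where it is left, keeping the pad pressed. Rides on the deck.
- jaw_face (a point): Middle of the face of the jaw's sprung dark pad (44 mm long in x, 16 mm high), which looks to -y at the module; axes as the fixture's. Firmly shut means the pad is pressed in by 1 mm or more with the module against the stop.
- jaw_tab (a point): Top centre of the jaw's upright yellow tab, 30 (x) x 12 (y) x 44 mm high, top at z 124.5 with the deck down. It stands 55 mm to +y of the pad's face; pinch it along fixture y from above, or push it to -y. Between tab and pad lies a bar 9 mm high; the block behind the pad is 18.5 mm high (top at z 98.5).
- cam_lever (a joint): Angle of the cam lever (rad) about a level axis along fixture y. 0: at rest, leaning to fixture -x (robot), 0.67 rad above level. Grows as the grip swings up and over to +x. At 0.90 it stands upright and the lift is highest (10 mm); beyond, the deck sinks again; end of travel 1.75. A spring drives it back to 0, about 2 N at the grip; up to 4 N are needed on the way.
- lever_grip (a point): Centre of the red roller grip, 26 mm across and 32 mm long (along fixture y), that turns freely on the lever's end, 110 mm from the lever's axis. The rod below is 10 mm thick. Pinch it from above over its two flat ends, fingers closing along fixture y (70 mm free on the deck side), and carry it in an arc about the axis.
- lever_axis (a point): Point on the lever's axis of rotation in the lever's plane of swing: fixture x 30, y -136 mm, 50 mm above the bench. At full lift the grip is 110 mm straight above it.
- deck (a joint): Lift of the deck in m: 0 is down; the cam raises it to 0.010 at most, carrying stop, jaw and module.
- probe_bar: Black sprung bar with brass pins (14 x 52 x 20 mm) under the column's arm, above the module's contact strip; origin at the middle of the pin tips, 95.5 mm above the bench, 5.5 mm above the lowered strip. At full lift the module pushes it up about 4 mm with about 7 N.
- spare_module: Bystander: second green module, 80 x 60 x 21 mm, lying on the bench to the right; leave alone. Origin at the centre of its underside.
- plug_grey: Bystander: grey plug, 34 x 16 x 16 mm, on the fixture's base plate at its front left; leave alone.
- plug_blue: Bystander: blue plug, 34 x 16 x 16 mm, on the fixture's base plate at its rear right; leave alone.
- screwdriver: Bystander: orange screwdriver, 180 mm long, on the bench to the left; leave alone.
- meter: Bystander: yellow hand multimeter, 160 x 80 x 42 mm, on the bench to the left; leave alone.
- blue_tray: Bystander: small open blue tray, 150 x 100 x 50 mm, on the bench to the right; leave alone.
- tape_roll: Bystander: yellow roll 90 mm across, 24 mm high, on the bench to the right; leave alone.

How it is judged:
By the outcome, as a careful person would: the job done as asked, in the order asked, and still so for the second after the job is handed in, while the arm keeps its last pose, push and grip.
It also fails if it takes over 45 s, if anything falls off the work surface, if the arm or the gripper's body presses on something with over 40 N, if the wrist force passes 120 N, or if a joint passes its speed limit or range.

## Working session

There is one attempt and no reset: what is moved stays moved. The work goes in short steps, Python scripts to look and compute and a shell command to move; the robot and the scene stay as the last step left them, time stands still between calls to the robot, and variables do not carry over. Pictures are saved under pics/ and viewed, at most 10 in all, crops included, and the job is handed in when it is done.

```bash
ls; mkdir -p pics; cat > h.py <<'E'
import numpy as np, cv2, os
from cell import env, cams, readout, job
from scipy.spatial.transform import Rotation as R
def cam(n):
    i=cams.camera_info(n); p,d=cams.read_camera(n); return i,p,d
def K(i,shape=(420,560)):
    f=shape[0]/2/np.tan(np.radians(i["vertical_fov"])/2)
    return np.array([[f,0,i["cx"]],[0,f,i["cy"]],[0,0,1.]])
def rot(i):
    a=np.array(i["attitude"],float)
    return a if a.shape==(3,3) else R.from_euler('xyz',a).as_matrix()
def ray(i,uv):
    n=cv2.undistortPoints(np.array(uv,float).reshape(-1,1,2),K(i),np.array(i["dist_coeffs"],float)).reshape(-1,2)
    return np.c_[n,np.ones(len(n))]@rot(i).T
def onz(i,uv,z):
    r=ray(i,uv);o=np.array(i["origin"]);return o+r*((z-o[2])/r[:,2])[:,None]
def pts(i,d,uv):
    uv=np.array(uv).reshape(-1,2);r=ray(i,uv);return np.array(i["origin"])+r*d[uv[:,1],uv[:,0]][:,None]
E
python3 - <<'E'
from h import *
for n in("top","side"):
    i,p,d=cam(n);print(n,i);cv2.imwrite(f"pics/{n}0.png",p[:,:,::-1])
    np.savez(f"{n}0.npz",p=p,d=d)
print(readout.state())
E
```

```text
cell.py
pics
steer.py
top {'vertical_fov': 52.67938645698269, 'cx': 267.10768011754175, 'cy': 207.90665607401502, 'dist_coeffs': array([0.01650853, 0.        , 0.        , 0.        , 0.        ]), 'origin': array([ 469.9073676 ,   47.46776668, 1298.17312583]), 'attitude': array([-3.09091365, -0.01291189, -1.55087783])}
side {'vertical_fov': 46.41107346454561, 'cx': 283.322729020548, 'cy': 209.75819134767755, 'dist_coeffs': array([-0.17685542,  0.        ,  0.        ,  0.        ,  0.        ]), 'origin': array([146.11010102, 966.45974297, 933.2290042 ]), 'attitude': array([-2.25517562, -0.01796023, -2.75401454])}
{'t': 0.1, 'joints': array([-1.25059309e+00,  4.91525143e-01,  1.55938056e+00, -1.41953107e-05,
        1.09166518e+00, -1.05569186e-01]), 'qvel': array([ 0.00038204, -0.00176205, -0.00331557, -0.00082953, -0.0001854 ,
       -0.00077992]), 'tau': array([ 4.59100280e-03, -6.13623047e+01, -2.58605540e+01,  6.94430480e-02,
        4.69942088e-02, -4.90151876e-05]), 'eef_pos': array([ 258.1115974 , -568.9918922 ,  214.10684512]), 'tcp_rot': array([-3.14061854e+00, -9.05587012e-05,  4.25778929e-01]), 'ft_force': array([ 0.5340572 , -0.56623383,  0.00361282]), 'moment': array([ 0.03019313,  0.03806032, -0.02821958]), 'grip_force': 0.0, 'opening': 1.0003236207257578}
```

View pics/top0.png

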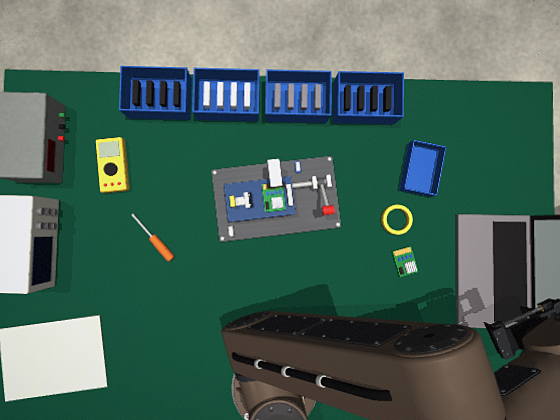

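View pics/side0.png

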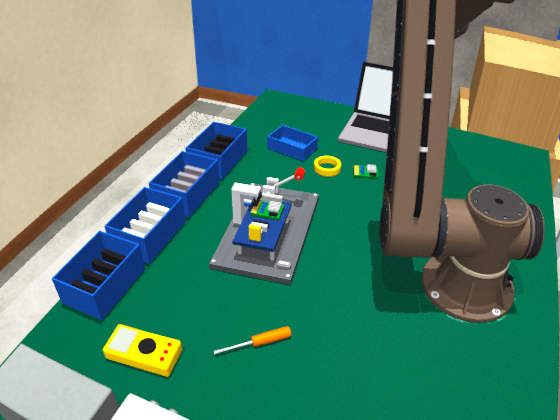

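Top view: the fixture is centred near (277,199), with the yellow tab near (233,201), the red grip near (329,210) and the module near (274,199). The side view has the tab near (255,231) and the grip near (300,174). The base is turned by a few degrees.

```bash
cat > m.py <<'E'
from h import *
def comp(m,box):
    z=np.zeros_like(m);x0,y0,x1,y1=box;z[y0:y1,x0:x1]=m[y0:y1,x0:x1];return z
def masks(p):
    h=cv2.cvtColor(p,cv2.COLOR_RGB2HSV).astype(int);H,S,V=h[...,0],h[...,1],h[...,2]
    return dict(yel=((H>20)&(H<33)&(S>150)&(V>120)),red=(((H<6)|(H>174))&(S>150)&(V>90)),grey=(S<60)&(V<125)&(V>40))
E
python3 - <<'E'
from m import *
i=cams.camera_info("top");z=np.load("top0.npz");p,d=z["p"],z["d"];M=masks(p)
g=comp(M["grey"].astype(np.uint8),(205,145,350,250));g=cv2.morphologyEx(g,cv2.MORPH_OPEN,np.ones((3,3)))
c=max(cv2.findContours(g,0,2)[0],key=cv2.contourArea)
P=onz(i,c.reshape(-1,2)+0.0,20)[:,:2].astype(np.float32)
rc=cv2.minAreaRect(P);print("base",rc);print(cv2.boxPoints(rc))
# screws: white discs -> skip
for n,box in(("yel",(220,185,245,215)),("red",(318,200,340,220))):
    ys,xs=np.nonzero(comp(M[n],box));q=pts(i,d,np.c_[xs,ys]);print(n,len(xs),q.mean(0),q.min(0),q.max(0),np.median(q,0))
j=cams.camera_info("side");z=np.load("side0.npz");p2,d2=z["p"],z["d"];M=masks(p2)
for n,box in(("yel",(240,215,270,245)),("red",(285,160,310,185))):
    ys,xs=np.nonzero(comp(M[n],box));q=pts(j,d2,np.c_[xs,ys]);print(n,len(xs),q.mean(0),q.min(0),q.max(0))
cv2.imwrite("pics/topc.png",cv2.resize(p[145:250,205:350,::-1],None,fx=5.5,fy=5.5,interpolation=2))
E
```

```text
base ((565.0287475585938, 6.8798980712890625), (220.39141845703125, 369.7953186035156), 8.005294799804688)
[[ 430.15717  174.62941]
 [ 481.65656 -191.56233]
 [ 699.9003  -160.86961]
 [ 648.40094  205.32213]]
yel 38 [547.97511616 131.33395645 118.70536789] [533.6675677  125.14802777  76.31222317] [561.07142234 140.2029583  128.02284599] [549.70964607 131.54854315 123.06981011]
red 103 [ 527.91089153 -133.89992129  136.69593569] [ 469.9073676  -152.94920278   13.75044815] [ 541.44569328   47.46776668 1298.17312583] [ 527.45958559 -134.95698674  127.80136525]
yel 174 [545.6226949  141.28595325 112.05460865] [146.11010102 126.24964755  78.81304574] [564.0652115  966.45974297 933.2290042 ]
red 90 [ 528.21777389 -130.66801144  124.30830833] [ 515.59586394 -259.9323511     5.17020872] [ 587.60679533 -116.14162244  135.46713316]
```

View pics/topc.png

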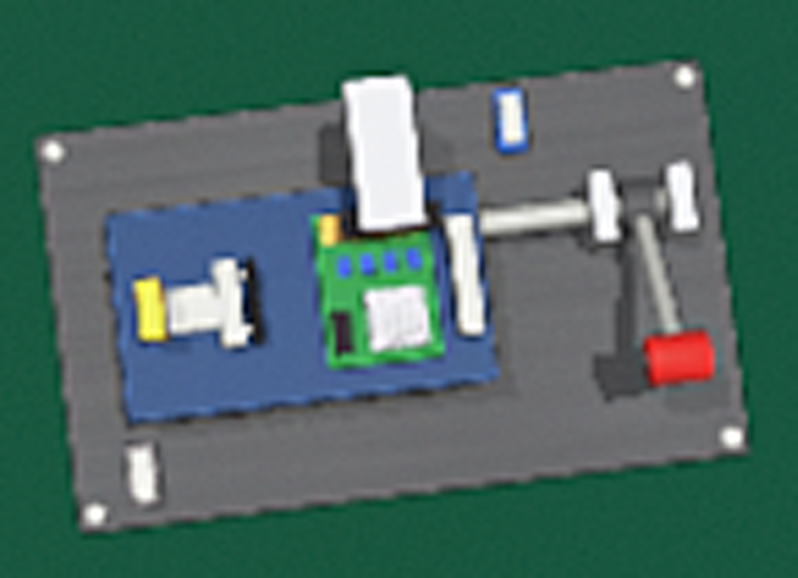

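Fixture origin is (565.0, 6.9) with yaw 8.0° (0.14 rad). The measured red grip agrees with this model, and the tab's position gives jaw ≈ 4.5 mm.

Units first: shifts go in shares of 300 mm and turns go in shares of pi/2 rad. So 150 mm is 0.5, -140 mm is -0.4667, 0.286 rad is 0.1821.

```bash
cat > to.py <<'E'
# usage: to.py fx fy z [yaw] : shift in tool axes from measured pose to fixture point
import sys
from h import *
s=readout.state();O=np.array([565.0,6.9,0]);F=R.from_euler('z',.1397)
T=R.from_euler('xyz',s["tcp_rot"])
a=[float(v) for v in sys.argv[1:4]]
print("tcp in fixture",F.inv().apply(s["eef_pos"]-O).round(1),"yaw err",round(.1397-s["tcp_rot"][2],3),"F fix",F.inv().apply(s["ft_force"]).round(1),"open",round(s["opening"],3),"grip",round(s["grip_force"],1),"t",round(s["t"],2))
if a: print("shift",T.inv().apply(F.apply(a)+O-s["eef_pos"]).round(1))
E
echo '[[[0.1, -0.0933, 0, 0.0637, 1], [0.2, -0.1867, 0, 0.1273, 1], [0.3, -0.28, 0, 0.1821, 1], [0.4, -0.3733, 0, 0.1821, 1], [0.5, -0.4667, 0, 0.1821, 1]]]' | python3 steer.py
python3 to.py 0 125 215
```

```text
t: 0.52
eef_pos: [337.1, -377.9, 214.4]
tcp_rot: [-3.141, 0.0, 0.139]
ft_force: [0.1, -0.2, -0.0]
opening: 0.999
grip_force: 0.0
tcp in fixture [-279.2 -349.3  214.4] yaw err 0.001 F fix [ 0.1 -0.2 -0. ] open 0.999 grip 0.0 t 0.52
shift [ 278.8 -474.6   -0.5]
```

Scaled: -175 mm is -0.5833, -140 mm is -0.4667.

```bash
echo '[[[0.0667, -0.1167, 0, 0, 1], [0.1333, -0.2333, 0, 0, 1], [0.2, -0.35, 0, 0, 1], [0.2667, -0.4667, 0, 0, 1], [0.3333, -0.5833, 0, 0, 1]]]' | python3 steer.py >/dev/null
echo '[[[0.0667, -0.1167, 0, 0, 0.8], [0.1333, -0.2333, 0, 0, 0.7], [0.2, -0.35, 0, 0, 0.6], [0.2667, -0.4667, 0, 0, 0.5], [0.3333, -0.5833, 0, 0, 0.45]]]' | python3 steer.py>/dev/null
echo '[[[0.0667, -0.1033, 0, 0, 0.45], [0.1333, -0.2067, 0, 0, 0.45], [0.2, -0.31, 0, 0, 0.45], [0.2633, -0.4133, 0, 0, 0.45], [0.2633, -0.4133, 0, 0, 0.45]]]' | python3 steer.py
python3 to.py 0 125 215
python3 - <<'E'
from m import *
i,p,d=cam("wrist");cv2.imwrite("pics/w1.png",p[:,:,::-1])
F=R.from_euler('z',.1397);O=np.array([565.0,6.9,0])
ys,xs=np.nonzero(masks(p)["yel"]);q=F.inv().apply(pts(i,d,np.c_[xs,ys])-O)
t=q[abs(q[:,2]-124.5)<5];print(len(t),np.median(t,0),np.percentile(t,1,0),np.percentile(t,99,0))
E
```

```text
t: 1.77
eef_pos: [548.7, 133.1, 214.1]
tcp_rot: [-3.141, -0.001, 0.143]
ft_force: [-1.9, -0.6, 0.2]
opening: 0.453
grip_force: 0.0
tcp in fixture [  1.5 127.3 214.1] yaw err -0.003 F fix [-1.9 -0.3  0.2] open 0.453 grip 0.0 t 1.77
shift [-1.5  2.3 -0.9]
105 [  0.59900483 123.6974368  124.34151735] [-13.15007496 120.76399213 120.54393748] [ 15.52279885 131.09190863 125.8930295 ]
```

View pics/w1.png

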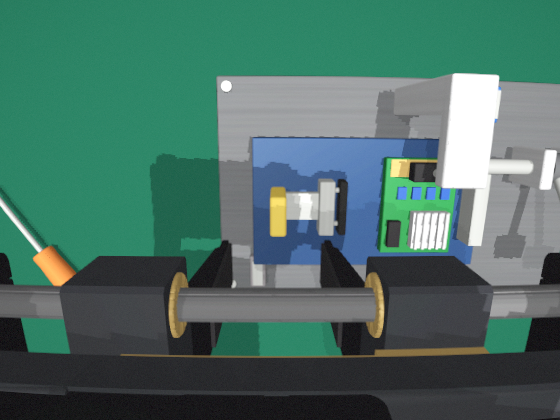

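The wrist view shows the tab at (278,211), the block's left edge at x≈318 and the module at (417,205). The tab is at fixture (0.5, 125.5), so I go down over it.

Scaled: 118 mm is 0.3933, 108 mm is 0.36.

```bash
echo '[[[-0.0033, 0.0067, 0.1, 0, 0.4], [-0.0033, 0.0067, 0.2, 0, 0.4], [-0.0033, 0.0067, 0.3, 0, 0.4], [-0.0033, 0.0067, 0.36, 0, 0.4], [-0.0033, 0.0067, 0.3933, 0, 0.4]]]' | python3 steer.py >/dev/null; echo '[[[0, 0, 0, 0, 0.4], [0, 0, 0, 0, 0.2], [0, 0, 0, 0, 0], [0, 0, 0, 0, 0], [0, 0, 0, 0, 0]]]' | python3 steer.py >/dev/null;  echo '[[[0, 0, 0, 0, 0], [0, 0, 0, 0, 0]]]' | python3 steer.py; python3 to.py 0 85 95
```

```text
t: 2.82
eef_pos: [547.0, 127.0, 97.9]
tcp_rot: [-3.141, -0.002, 0.14]
ft_force: [-0.9, 5.3, 5.0]
opening: 0.129
grip_force: 30.0
tcp in fixture [ -1.1 121.4  97.9] yaw err -0.0 F fix [-0.1  5.4  5. ] open 0.129 grip 30.0 t 2.82
shift [ 1.1 36.4  2.9]
```

Scaled: 30 mm is 0.1, 26 mm is 0.0867.

```bash
echo '[[[0.0033, 0.02, 0, 0, 0], [0.0033, 0.0433, 0, 0, 0], [0.0033, 0.0667, 0, 0, 0], [0.0033, 0.0867, 0, 0, 0], [0.0033, 0.1, 0, 0, 0]]]' | python3 steer.py >/dev/null;python3 to.py 0 85 95;  echo '[[[0, 0, 0, 0, 0], [0, 0, 0, 0, 0]]]' | python3 steer.py>/dev/null; python3 to.py 0 85 95
python3 - <<'E'
from m import *
i,p,d=cam("wrist");cv2.imwrite("pics/w2.png",p[:,:,::-1])
E
```

```text
tcp in fixture [-1.1 91.2 97.8] yaw err 0.0 F fix [-5.3  6.6  8.2] open 0.122 grip 30.0 t 3.23
shift [1.1 6.2 2.8]
tcp in fixture [-1.1 90.7 97.8] yaw err -0.0 F fix [-4.  -1.   7.8] open 0.126 grip 30.0 t 3.4
shift [1.1 5.7 2.8]
```

View pics/w2.png

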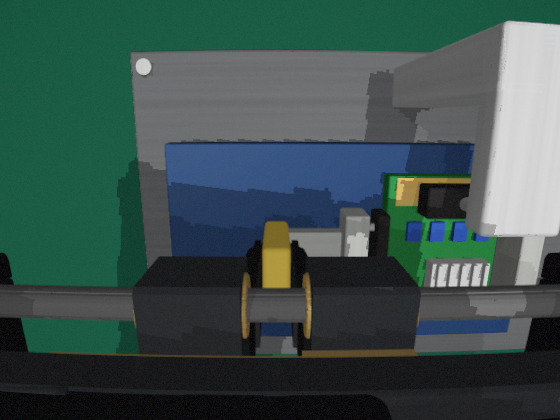

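The tab is held between the fingers at (277,255), and the pad at (379,235) is about to touch the module's left edge. I push on in small steps and watch the force.

Scaled: 4 mm is 0.0133, 3 mm is 0.01.

```bash
for k in 1; do echo '[[[0, 0.0033, 0, 0, 0], [0, 0.0067, 0, 0, 0], [0, 0.01, 0, 0, 0], [0, 0.0133, 0, 0, 0]]]' | python3 steer.py >/dev/null;python3 to.py; echo '[[[0, 0.0033, 0, 0, 0], [0, 0.0067, 0, 0, 0]]]' | python3 steer.py >/dev/null;python3 to.py;echo '[[[0, 0.0033, 0, 0, 0], [0, 0.0033, 0, 0, 0]]]' | python3 steer.py >/dev/null;python3 to.py;echo '[[[0, 0.0033, 0, 0, 0], [0, 0.0033, 0, 0, 0]]]' | python3 steer.py >/dev/null;python3 to.py; done
python3 - <<'E'
from m import *
for n in("top","side"):
    i,p,d=cam(n);cv2.imwrite(f"pics/{n}2.png",p[:,:,::-1])
i,p,d=cam("wrist");cv2.imwrite("pics/w3.png",p[:,:,::-1])
E
```

```text
tcp in fixture [-1.1 87.6 97.8] yaw err -0.0 F fix [-3.9  7.1  9. ] open 0.128 grip 30.0 t 3.78
tcp in fixture [-1.1 85.8 97.8] yaw err 0.0 F fix [-4.8  9.1  9.3] open 0.126 grip 30.0 t 3.95
tcp in fixture [-1.1 84.8 97.8] yaw err 0.0 F fix [-4.1  7.8  8.2] open 0.124 grip 30.0 t 4.12
tcp in fixture [-1.1 84.  97.8] yaw err 0.0 F fix [-5.1  9.3  9.9] open 0.122 grip 30.0 t 4.28
```

View pics/w3.png

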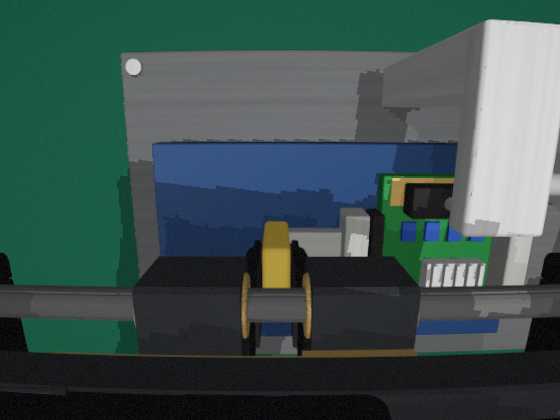

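The pad (372,240) now touches the module's left edge (380). The module's right edge (489) is still some pixels short of the stop (about 500).

Scaled: 1 mm is 0.0033.

```bash
for k in 1; do echo '[[[0, 0.0033, 0, 0, 0], [0, 0.0033, 0, 0, 0]]]' | python3 steer.py >/dev/null;python3 to.py; echo '[[[0, 0.0033, 0, 0, 0], [0, 0.0033, 0, 0, 0]]]' | python3 steer.py >/dev/null;python3 to.py;echo '[[[0, 0.0033, 0, 0, 0], [0, 0.0033, 0, 0, 0]]]' | python3 steer.py >/dev/null;python3 to.py;echo '[[[0, 0.0033, 0, 0, 0], [0, 0.0033, 0, 0, 0]]]' | python3 steer.py >/dev/null;python3 to.py; done
```

```text
tcp in fixture [-1.1 83.1 97.9] yaw err 0.0 F fix [-4.8 10.9  9.6] open 0.127 grip 30.0 t 4.6
tcp in fixture [-1.1 82.4 97.8] yaw err 0.0 F fix [-4.7 13.5 10.4] open 0.124 grip 30.0 t 4.77
tcp in fixture [-1.2 82.1 97.9] yaw err 0.0 F fix [-4.5 19.  10.4] open 0.125 grip 30.0 t 4.93
tcp in fixture [-1.2 81.8 97.9] yaw err 0.0 F fix [-3.7 23.9 10.2] open 0.129 grip 30.0 t 5.1
```

Force climbs steeply to 24 N at y≈81.8, so the pad is solid and the module is clamped. I relax slightly, release and rise.

Scaled: -2 mm is -0.0067, -1 mm is -0.0033.

```bash
echo '[[[0, -0.0033, 0, 0, 0], [0, -0.0067, 0, 0, 0], [0, -0.0067, 0, 0, 0]]]' | python3 steer.py >/dev/null;python3 to.py; echo '[[[0, 0, 0, 0, 0.15], [0, 0, 0, 0, 0.25], [0, 0, 0, 0, 0.38], [0, 0, 0, 0, 0.38]]]' | python3 steer.py >/dev/null;python3 to.py; echo '[[[0, 0, -0.0667, 0, 0.38], [0, 0, -0.1667, 0, 0.38], [0, 0, -0.2667, 0, 0.38], [0, 0, -0.3333, 0, 0.38], [0, 0, -0.3333, 0, 0.38]]]' | python3 steer.py >/dev/null;python3 to.py
python3 - <<'E'
from m import *
i,p,d=cam("wrist");cv2.imwrite("pics/w4.png",p[:,:,::-1]);np.savez("w4.npz",p=p,d=d)
F=R.from_euler('z',.1397);O=np.array([565.0,6.9,0])
def f(m,lo,hi):
    ys,xs=np.nonzero(m);q=F.inv().apply(pts(i,d,np.c_[xs,ys])-O);t=q[(q[:,2]>lo)&(q[:,2]<hi)];print(len(t),np.median(t,0).round(1),np.percentile(t,2,0).round(1),np.percentile(t,98,0).round(1))
f(masks(p)["yel"]&(np.arange(560)[None]<320),118,130)
h=cv2.cvtColor(p,cv2.COLOR_RGB2HSV);g=(h[...,0]>50)&(h[...,0]<72)&(h[...,1]>170)&(h[...,2]>90);f(g,85,96)
E
```

```text
tcp in fixture [-1.1 82.3 97.9] yaw err -0.0 F fix [-4.8 11.1  8.6] open 0.122 grip 30.0 t 5.35
tcp in fixture [-0.5 80.7 96.8] yaw err -0.0 F fix [ 0.6 -0.5 -0.6] open 0.307 grip 0.0 t 5.68
tcp in fixture [  0.9  80.6 200.7] yaw err 0.0 F fix [1.3 0.  0.7] open 0.378 grip 0.0 t 6.1
534 [ -1.   82.7 125. ] [-12.5  77.8 120.5] [ 15.4  88.2 126.4]
130 [-7.9 28.7 90.5] [-37.6   8.6  89. ] [40.6 31.8 92.2]
```

View pics/w4.png

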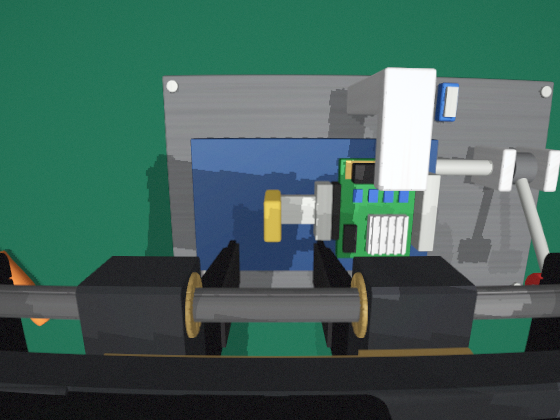

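The jaw is at (296,210) against the module (376,205), and the stop is at (428,212). I check the gap between module and stop in a crop.

```bash
python3 - <<'E'
from m import *
z=np.load("w4.npz");p,d=z["p"],z["d"]
cv2.imwrite("pics/w4c.png",cv2.resize(p[145:275,305:450,::-1],None,fx=4.5,fy=4.5,interpolation=0))
i=cams.camera_info("wrist");F=R.from_euler('z',.1397);O=np.array([565.0,6.9,0])
for v in(210,225,240):
    for u in range(406,440,2):
        q=F.inv().apply(pts(i,d,[[u,v]])-O)[0];print(u,v,q.round(1),p[v,u]) if v==225 else 0
E
```

```text
406 225 [ -9.9 -19.4  98.1] [242 243 242]
408 225 [-12.7 -24.6  88.5] [115 177 126]
410 225 [-12.7 -26.3  88.2] [ 61 163  86]
412 225 [-12.8 -28.   88.1] [ 71 107  81]
414 225 [-12.7 -29.5  88.5] [98 99 96]
416 225 [-12.  -30.2  90.7] [96 97 95]
418 225 [-10.8 -30.   95.2] [98 99 96]
420 225 [ -9.7 -30.1  98.9] [134 134 131]
422 225 [ -9.1 -30.8 100.9] [213 214 210]
424 225 [ -9.4 -32.9  99.8] [214 216 212]
426 225 [ -9.4 -34.3 100. ] [216 218 214]
428 225 [ -9.6 -36.2  99.5] [214 216 212]
430 225 [ -9.2 -37.2 100.6] [213 216 211]
432 225 [ -9.5 -39.2  99.6] [211 213 209]
434 225 [ -9.1 -40.1 101.2] [214 215 211]
436 225 [-32.8 -79.5  18.5] [122 125 125]
438 225 [-32.8 -81.6  18.5] [124 125 127]
```

View pics/w4c.png

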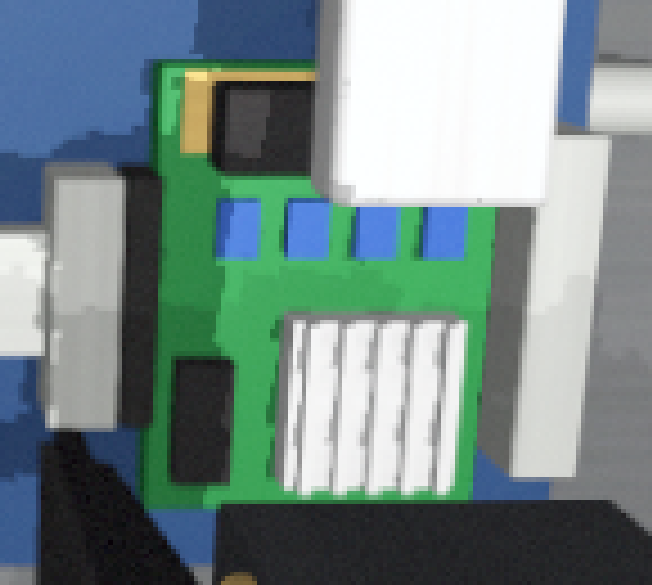

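The module is flush on the stop (its face reads y≈-30) and the pad is against the module. Next, the lever grip.

Scaled: 190 mm is 0.6333, 152 mm is 0.5067.

```bash
echo '[[[-0.0333, 0.1267, 0, 0, 0.4], [-0.0667, 0.2533, 0, 0, 0.45], [-0.1, 0.38, 0, 0, 0.5], [-0.1333, 0.5067, 0, 0, 0.6], [-0.1667, 0.6333, 0, 0, 0.65]]]' | python3 steer.py >/dev/null; echo '[[[-0.0233, 0.0867, 0, 0, 0.65], [-0.0233, 0.0867, 0, 0, 0.65], [-0.0233, 0.0867, 0, 0, 0.65]]]' | python3 steer.py >/dev/null;  python3 to.py -56.2 -136 99.3
python3 - <<'E'
from m import *
i,p,d=cam("wrist");cv2.imwrite("pics/w5.png",p[:,:,::-1])
F=R.from_euler('z',.1397);O=np.array([565.0,6.9,0])
ys,xs=np.nonzero(masks(p)["red"]);q=F.inv().apply(pts(i,d,np.c_[xs,ys])-O);q=q[(q[:,2]>90)&(q[:,2]<140)]
print(len(q),np.median(q,0),np.percentile(q,2,0),np.percentile(q,98,0))
E
```

```text
tcp in fixture [ -58.5 -136.2  195.4] yaw err 0.003 F fix [ 0.3  0.4 -0.2] open 0.646 grip 0.0 t 6.82
shift [ 2.4 -0.1 96.1]
1695 [ -52.64566807 -135.40799637  129.99894731] [ -65.64888442 -150.69222246  120.28103693] [ -43.40455787 -120.77132129  132.5483007 ]
```

Scaled: 96 mm is 0.32, 82 mm is 0.2733.

```bash
echo '[[[0.0067, 0, 0.1, 0, 0.65], [0.0067, 0, 0.2, 0, 0.65], [0.0067, 0, 0.2733, 0, 0.65], [0.0067, 0, 0.32, 0, 0.65], [0.0067, 0, 0.32, 0, 0.65]]]' | python3 steer.py >/dev/null; python3 to.py -56.2 -136 99.3; echo '[[[0, 0, 0, 0, 0.3], [0, 0, 0, 0, 0], [0, 0, 0, 0, 0], [0, 0, 0, 0, 0], [0, 0, 0, 0, 0]]]' | python3 steer.py >/dev/null;  echo '[[[0, 0, 0, 0, 0], [0, 0, 0, 0, 0]]]' | python3 steer.py; python3 to.py -56.2 -136 99.3
python3 - <<'E'
import numpy as np
a0=.67
for th in np.linspace(0,.9,10):
    a=a0+th;print(round(th,2),"dx",round(-110*np.cos(a)+110*np.cos(a0),1),"dz",round(-110*np.sin(a)+110*np.sin(a0),1))
E
```

```text
tcp in fixture [ -56.7 -133.1   97.6] yaw err -0.002 F fix [-0.1  1.2  0.6] open 0.65 grip 0.0 t 7.28
shift [ 0.5  2.9 -1.7]
t: 7.87
eef_pos: [529.0, -135.3, 101.3]
tcp_rot: [3.14, -0.001, 0.14]
ft_force: [-1.4, -4.6, 2.3]
opening: 0.336
grip_force: 30.0
tcp in fixture [ -55.5 -135.8  101.3] yaw err 0.0 F fix [-2.1 -4.4  2.3] open 0.336 grip 30.0 t 7.87
shift [-0.7  0.2  2. ]
0.0 dx 0.0 dz 0.0
0.1 dx 7.3 dz -8.3
0.2 dx 15.3 dz -15.8
0.3 dx 24.0 dz -22.4
0.4 dx 33.4 dz -28.2
0.5 dx 43.3 dz -33.0
0.6 dx 53.6 dz -36.8
0.7 dx 64.3 dz -39.5
0.8 dx 75.2 dz -41.1
0.9 dx 86.1 dz -41.7
```

Gripped: 0.336 × 95 mm = 32 mm, the length of the roller. Now the arc.

```bash
echo '[[[0.0243, 0, -0.0277, 0, 0], [0.051, 0, -0.0527, 0, 0], [0.08, 0, -0.0747, 0, 0], [0.1113, 0, -0.094, 0, 0], [0.1113, 0, -0.094, 0, 0]]]' | python3 steer.py >/dev/null; python3 to.py 30 -136 141;  echo '[[[0.0167, 0, -0.0083, 0, 0], [0.0333, 0, -0.016, 0, 0], [0.0667, 0, -0.0287, 0, 0], [0.1033, 0, -0.0377, 0, 0], [0.1033, 0, -0.0377, 0, 0]]]' | python3 steer.py >/dev/null; python3 to.py 30 -136 141
```

```text
tcp in fixture [ -21.2 -135.7  129.9] yaw err -0.0 F fix [-6.1 -4.8  6.3] open 0.337 grip 30.0 t 8.28
shift [ 51.2   0.4 -11. ]
tcp in fixture [   9.6 -135.6  140.9] yaw err -0.0 F fix [-5.4 -4.4 13.2] open 0.332 grip 30.0 t 8.7
shift [20.4  0.4 -0.1]
```

Scaled: 20.5 mm is 0.0683, 17 mm is 0.0567.

```bash
echo '[[[0.02, 0, -0.0067, 0, 0], [0.04, 0, -0.01, 0, 0], [0.0567, 0, -0.0117, 0, 0], [0.0683, 0, -0.0117, 0, 0], [0.0683, 0, -0.0117, 0, 0]]]' | python3 steer.py >/dev/null; python3 to.py 30 -136 143; echo '[[[0, 0, 0, 0, 0], [0, 0, 0, 0, 0]]]' | python3 steer.py >/dev/null;python3 to.py 30 -136 143
python3 - <<'E'
from m import *
F=R.from_euler('z',.1397);O=np.array([565.0,6.9,0])
for n in("wrist","side","top"):
    i,p,d=cam(n);cv2.imwrite(f"pics/{n}6.png",p[:,:,::-1])
    ys,xs=np.nonzero(masks(p)["red"]);q=F.inv().apply(pts(i,d,np.c_[xs,ys])-O);q=q[(q[:,2]>125)&(q[:,2]<180)&(abs(q[:,1]+136)<25)]
    print(n,len(q),np.median(q,0),np.percentile(q,2,0),np.percentile(q,98,0)) if len(q) else 0
E
```

```text
tcp in fixture [  28.9 -135.6  143.1] yaw err -0.0 F fix [-2.8 -6.1  0.9] open 0.33 grip 30.0 t 9.12
shift [1.1 0.4 0.1]
tcp in fixture [  28.4 -135.6  143.1] yaw err -0.0 F fix [-1.3 -5.5 -1.3] open 0.331 grip 30.0 t 9.28
shift [1.6 0.4 0.1]
wrist 2829 [  36.40296725 -135.84266691  169.91499225] [  29.80974286 -150.94648729  156.53545974] [  40.80326092 -120.46999691  173.88838777]
side 12 [  17.62650827 -130.78574168  165.23391438] [  16.87632226 -142.54381471  159.36800516] [  20.1007093  -119.51378383  169.62906181]
```

View pics/wrist6.png

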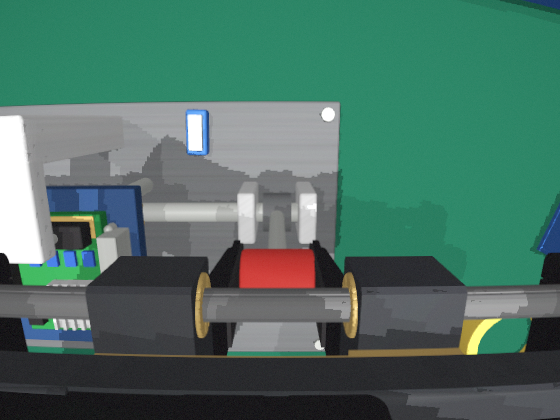

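The roller (277,270) is held squarely between the fingers with the rod below it. By the circle it is about 2 mm short of upright, so I nudge it.

Scaled: 2.2 mm is 0.0073, 1.2 mm is 0.004.

```bash
echo '[[[0.004, 0, 0, 0, 0], [0.0073, 0, 0, 0, 0], [0.0073, 0, 0, 0, 0], [0.0073, 0, 0, 0, 0]]]' | python3 steer.py >/dev/null; python3 to.py 30.7 -136 143
python3 - <<'E'
from m import *
F=R.from_euler('z',.1397);O=np.array([565.0,6.9,0])
i,p,d=cam("side");cv2.imwrite("pics/s7.png",cv2.resize(p[120:300,190:340,::-1],None,fx=3.3,fy=3.3,interpolation=2))
def st(q,t): print(t,len(q),np.median(q,0).round(1),np.percentile(q,3,0).round(1),np.percentile(q,97,0).round(1))
vs,us=np.mgrid[150:280,200:330];uv=np.c_[us.ravel(),vs.ravel()];q=F.inv().apply(pts(i,d,uv)-O);c=p[uv[:,1],uv[:,0]].astype(int)
y=(c[:,0]>170)&(c[:,1]>140)&(c[:,2]<80);t=q[y&(q[:,2]>70)&(q[:,2]<150)];st(t,"tab")
b=(c[:,2]>c[:,0]+40)&(abs(q[:,0])<50)&(q[:,1]>100)&(q[:,1]<140)&(q[:,2]>70);st(q[b],"deck top")
i,p,d=cam("wrist");vs,us=np.mgrid[190:310:1,20:140:1];uv=np.c_[us.ravel(),vs.ravel()];q=F.inv().apply(pts(i,d,uv)-O);c=p[uv[:,1],uv[:,0]].astype(int)
g=(c[:,1]>c[:,0]+40)&(c[:,1]>c[:,2]+30)&(q[:,2]>80)&(q[:,2]<110);st(q[g],"module pcb (90 -> 100)")
E
```

```text
tcp in fixture [  30.5 -135.6  143.1] yaw err -0.0 F fix [-2.  -6.1 -0.6] open 0.332 grip 30.0 t 9.77
shift [0.2 0.4 0.1]
tab 168 [  2.   87.7 115.7] [-12.4  26.6  94.3] [ 30.8  91.7 135.9]
deck top 411 [ -0.8 120.5  90.4] [-47.2 101.1  86.9] [ 46.7 139.1  93.4]
module pcb (90 -> 100) 1801 [  5.7  -4.6 100. ] [ -2.5 -28.1  93. ] [ 41.1  28.5 101.2]
```

View pics/s7.png

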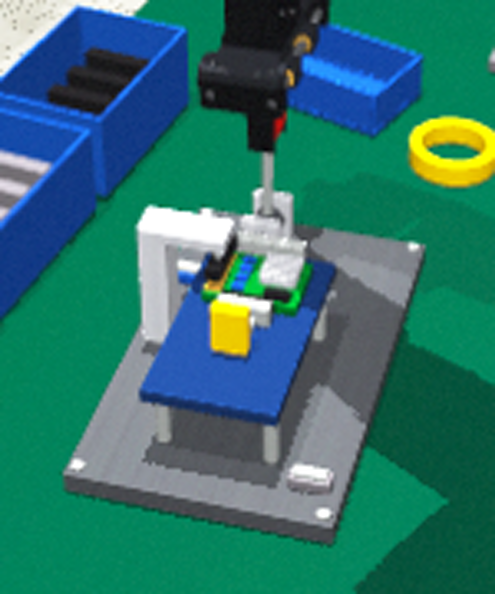

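The lever stands upright, held by the gripper (265,130). The deck measures z≈90 and the module's top about 100, so the lift is the full 10 mm. The jaw is still shut and the other things are in place, so I hand in.

```bash
python3 -c "
from cell import env, cams, readout, job
print(job.job_done())"
```

```text
the job is handed in; nothing more can be done
None
```

The job is handed in at about 10 s: the jaw is shut with the module firmly against the stop, and the gripper is still holding the lever upright at full lift (deck measured about 10 mm up); the verdict was not shown.

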